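# Shut and lock the pellet hopper's gate

## Task

Shut the outlet of the pellet hopper before it is filled, and lock it: with a fingertip swing the yellow slotted disc by its lever until the slot lies level in line with the flat bar (lever upright), push the bar by its red pad through the slot until it is fully home, then swing the lever well over again, to either side, so that the disc lies across the bar's notches and locks it. Only push: grip and lift nothing, and leave the things standing round the hopper where they are.

Things in the scene. Friction and masses are not known exactly. Their poses are not given: they have to be found in the camera images.
- disc_axis (a point): Fixed point at the centre of the locking disc, on the bar's axis, 90 mm above the bench. Axes of the hopper stand, which is screwed down: z up, x level along the bar from red pad to hopper, pointing to the right and away from the robot (0.9 to 1.45 rad right of straight ahead), y left of that. At x = 8 to 16 mm a dark upright plate stands behind the disc, 108 mm wide, top 128 mm above the bench.
- bar_guide (a point): Fixed: middle of the cap of the aluminium bar guide, 87.5 mm before the disc, 15 mm along x, 56 mm wide, top 103 mm above the bench. Axes as disc_axis. Nothing to do here. At the stand's other end, 200 mm beyond the disc, stands the steel funnel: 81 mm in radius, 268 mm high, on four legs. Keep the wrist clear of it.
- lock_disc (a joint): Angle (rad) of the yellow disc, 73 mm across, 10 mm thick. 0: lever upright, slot level. Positive: lever leans to -y of disc_axis, where it starts (0.5 to 0.75); stops at +-0.95. Stays where left. The 36 x 14 mm slot lets the 30 x 8 mm bar pass only within 0.2 of 0. With the bar part-way the disc cannot turn; with either pair of the bar's notches in it, it turns freely.
- lever_grip (a point): Middle of the lever's black round grip: a peg 18 mm thick along the stand's x, from 3 to 39 mm on the robot's side of the disc's middle plane, 82 mm from the disc's axis (172 mm above the bench when upright). 1 to 2 N from a finger beside it turns the disc; it swings in an arc: follow it with the finger's end 20 to 25 mm below it. x as disc_axis, z outward along the lever, y across it.
- lever_mid (a point): Point on the centre line of the lever, a yellow flat 14 mm wide and 8 mm thick in the disc's plane, 57 mm from the disc's axis. Axes as lever_grip.
- gate_bar (a joint): Travel (m) of the flat steel gate bar along the stand's +x. -0.003 to 0.004: gate open, as it starts, first notches in the disc. 0.062: stop. Fully home from 0.054 on: the second notches (60 mm behind the first, 24 mm long) are in the 10 mm disc. Stays where left; 3 to 4 N moves it.
- push_pad (a point): Centre of the bar's red push pad, an upright plate 8 mm thick (x), 56 mm wide (y), 48 mm high, from 68 to 116 mm above the bench, 165 mm before the disc with the gate open. Axes as disc_axis. Push towards +x on the face that looks away from the disc.
- pellet_jar: Bystander: clear jar with red lid, 65 mm across, 99 mm high; origin under its centre.
- mould_closed: Bystander: small aluminium mould, 65x45x68 mm; origin under its centre.
- scoop: Bystander: steel scoop lying down, 48x216x33 mm; origin under its centre.
- sample_disc: Bystander: pink moulded disc, 52 mm across, 18 mm high; origin under its centre.
- sample_carabiner: Bystander: red moulded carabiner lying flat, 44x75x10 mm; origin under its centre.
- pan: Bystander: steel bowl under the hopper's spout, 84 mm across, 30 mm high; origin under its centre.

How it is judged (in metres and radians):
On the way, in this order (a step that is already met when the one before it is completed fails the run):
1. the disc is turned so that its slot lines up with the bar, the bar still back (value of joint lock_disc between -0.24 and 0.24 rad and value of joint gate_bar below 0.02 m), for 0.1 s.
2. the bar is pushed through the slot, fully home (value of joint gate_bar above 0.0525 m), for 0.2 s.
3. the disc is turned well across the bar again, the bar still home (value of joint gate_bar above 0.0525 m and (value of joint lock_disc above 0.4 rad or value of joint lock_disc below -0.4 rad)), for 0.2 s.
At the end, for the whole second after the job is handed in: The bar is home (travel over 52.5 mm of 62), and the disc is turned at least 0.4 rad to either side of upright and at rest, so that it locks the bar (all of step 3 and velocity of joint lock_disc between -0.05 and 0.05 rad/s); the robot touches nothing.
It fails at once if the lever or its grip was pinched between the fingers (contact force between the fingers and lock_disc above 0.4 N and ((x of the grasp point in the frame of lever_grip between -0.024 and 0.024 m and y of the grasp point in the frame of lever_grip between -0.006 and 0.006 m and z of the grasp point in the frame of lever_grip between -0.014 and 0.02 m) or (x of the grasp point in the frame of lever_mid between -0.01 and 0.01 m and y of the grasp point in the frame of lever_mid between -0.006 and 0.006 m and z of the grasp point in the frame of lever_mid between -0.03 and 0.035 m))).
It fails at once if the push pad was pinched between the fingers (contact force between the fingers and gate_bar above 0.4 N and x of the grasp point in the frame of push_pad between -0.008 and 0.008 m and y of the grasp point in the frame of push_pad between -0.032 and 0.032 m and z of the grasp point in the frame of push_pad between -0.025 and 0.04 m).
It fails at once if a thing standing round the hopper was moved, lifted or knocked (distance of any of pellet_jar, mould_closed, scoop, sample_disc, sample_carabiner, pan from where it was at the start of the episode above 0.02 m).
It also fails if it takes over 69 s, if anything falls off the work surface, if the arm or the gripper's body presses on something with over 40 N, if the wrist force passes 120 N, or if a joint passes its speed limit or range.

## Robot

A 6-joint arm with a two-finger parallel gripper is mounted at the origin on a cart in front of the work surface, level with it; the furniture and walls round the work are solid. World frame = base frame: x ahead of the robot, y to its left, z up, the work surface at z = 0. Lengths are in m, angles in degrees, forces in N, time in s.
With the tool pointing down it reaches from about 0.4 to 0.925 m from the base axis. Payload 3.4 kg.
Tool frame: the origin (TCP) lies between the finger pads; the fingertips stand 19 mm ahead of it and the grasp point (between the pads) is the TCP; z points along the fingers, y is the line along which they close (so a half turn about z gives the same grasp; the last joint's range is limited). The gripper opens to 85 mm and grips with 20 to 120 N. Pads are 22 mm wide; open, the fingers measure 114 mm over their backs; the gripper's body (76 mm by 85 mm) begins 54 mm behind the grasp point. The pads swing forward as they close: fully open they stand 13 mm farther back than shut.
Start: joints at [-76.404, 17.578, 86.31, -0, 76.112, -4.211], TCP at [0.176, -0.547, 0.221] pointing down, gripper open.
Joint ranges: [-179.03, 179.03], [-60, 130.46], [8.19, 133.38], [-81.62, 261.62], [5.75, 156.47], [-153.77, 153.77]. Speed limits (degrees/s): [147.25, 147.25, 180, 180, 180, 180].

## Interface

Orientations are given as a 3x3 rotation matrix whose columns are the frame's x, y, z axes.
In Python, from plant import manip gives the robot as it stands.
- The arm moves only by the tool carry_out, never from a script. Its argument "motion" is one flat list of numbers, 7 for each row, row after row: the opening, from 0 (shut) to 1 (fully open), then the shift along the tool's x, y, z in mm, then the turn, a rotation vector about the tool's x, y, z in rad. In form: [gripper, x, y, z, ax, ay, az, gripper, x, y, z, ax, ay, az, ...]. A call has 1 to 10 rows; each row shifts and turns the commanded pose from where the row before left it, along the tool's axes as they then stand; what a row does not reach is not made up. A row lasts 1/10 s, in which the tool goes at most 50 mm and 8.59 degrees, less where a joint would pass 70% of its speed; a pose out of reach is approached as far as the arm can. A call is refused whole if a number of a shift passes 50 or a number of a turn 0.15, either way. A call with a gripper value outside its range is refused whole. The fingers move at their own pace and stop on an object; "force" is the grip in N (left out, the last holds). Time passes only in rows, so rows that do not move let the fingers close. It gives the time, the measured TCP pose, the force, the opening and the grip force at its end, in the units of the state.
- manip.state(): the state, without advancing time (a new reading comes with each control period).
- manip.grab_frame(name): name is "side" or "top"; returns (picture, depth): 480x640x3 uint8, red, green, blue; 480x640 float32, m along the optical axis (not along the pixel's ray), 0 where there is no reading.
- manip.camera_model(name): a dict with "K" (3x3 intrinsics, pixels), "rvec" (rotation vector, rad) and "tvec" (3), from world to camera coordinates, as OpenCV has them. Camera axes: x right, y down, z forward; pixel columns grow to the right and rows downward; lengths in m; the calibration is good to about 2 mm. A picture is of the moment at which its call begins. camera_model takes no time and is no camera call.
- manip.finish_job(): hands the job in; it is judged then, once.
Trained networks look in the newest picture that a camera, given by its name, has taken for a name from the list of things; names that differ only in an ending like _2 or _b are one class to them, and where a whole thing is asked for, a point or a joint stands for the part that bears it (a point fixed in the world has none). Each returns a list of dicts, best first, with "score" (0 to 1); they miss things now and then, are a little off and sometimes report something else, mostly with a low value. They report only what shows in the picture. A call takes as long as a camera call.
- manip.look_for(label, camera): "point" ([x, y, z] in m, in the coordinates of the camera as it stood for that picture, good to about 4 mm: the middle of the surface that is visible of it).
- manip.silhouettes(label, camera): "region" (480x640 bool, what is visible of it).
- manip.spot_point(label, camera): "point" ([x, y, z] in m, in the coordinates of the camera as it stood for that picture, good to about 4 mm: a listed point, or the origin of a listed thing).
The state is a dict: "t": time; "q": joint angles; "qvel": joint speeds; "joint_efforts": joint torques, N m; "tool_pos": TCP position; "orientation": TCP orientation; "contact_force": force on the tool from outside, world axes, zero at the start; "wrist_torque": the same for the moment, N m; "grip_width": finger opening in m; "gripper_force": force on a finger pad.
Only numpy, scipy, OpenCV 4.12 (cv2) and the standard library are available. Lean on these libraries where they do the work, as an engineer would, in place of code of your own. Each camera call takes 0.05 s, during which the arm holds its last target. There are 200 camera calls.

## Working session

There is one attempt and no reset: what is moved stays moved. The work goes in short steps, Python scripts to look and compute and a tool call to move; the robot and the scene stay as the last step left them, time stands still between calls to the robot, and variables do not carry over. Pictures are saved under pics/ and viewed, at most 10 in all, crops included, and the job is handed in when it is done.

Besides the shell and the picture viewer there is one more tool, called after ">>>" as name(argument=value, ...) on one line, values as JSON. carry_out: Moves the arm, as the interface text tells. Its arguments: {"type":"object","properties":{"motion":{"type":"array","items":{"type":"number"}},"force":{"type":"number"}},"required":["motion"]}

```bash
mkdir -p pics
cat > h.py <<'E'
import numpy as np, cv2
from plant import manip
def c2w(cam,p):
    m=manip.camera_model(cam);R=cv2.Rodrigues(np.array(m["rvec"],float))[0]
    return R.T@(np.array(p,float)-np.array(m["tvec"],float).ravel())
def w2p(cam,p):
    m=manip.camera_model(cam)
    return cv2.projectPoints(np.array([p],float),np.array(m["rvec"],float),np.array(m["tvec"],float),np.array(m["K"],float),None)[0].ravel()
def find(labels,cams=("side","top")):
    for c in cams:
        for l in labels:
            r=manip.spot_point(l,c)
            for d in r[:1]: print(c,l,round(d["score"],2),c2w(c,d["point"]).round(4))
E
python3 - <<'E'
from h import *
ims=[]
for c in("side","top"):
    im,d=manip.grab_frame(c);cv2.imwrite(f"pics/{c}0.png",im[:,:,::-1])
find(["disc_axis","bar_guide","lever_grip","lever_mid","push_pad"])
find(["pellet_jar","mould_closed","scoop","sample_disc","sample_carabiner","pan"])
s=manip.state();print(s)
E
```

```text
side disc_axis 0.89 [0.5824 0.0588 0.0931]
side bar_guide 0.94 [0.5319 0.1251 0.1052]
side lever_grip 0.57 [0.5441 0.0476 0.1607]
side lever_mid 0.72 [0.5665 0.0412 0.1397]
side push_pad 0.93 [0.4884 0.1861 0.0906]
top disc_axis 0.88 [0.5893 0.0577 0.0892]
top bar_guide 0.87 [0.5339 0.1243 0.1036]
top lever_grip 0.62 [0.543  0.0499 0.1597]
top lever_mid 0.61 [0.57   0.0313 0.1342]
top push_pad 0.71 [0.4893 0.1806 0.0917]
side mould_closed 0.58 [ 0.6823  0.2168 -0.0041]
side scoop 0.8 [ 0.5372 -0.1447 -0.0022]
side pan 0.67 [ 0.7091 -0.1037  0.0123]
top pellet_jar 0.79 [ 0.7718  0.036  -0.0011]
top mould_closed 0.76 [6.879e-01 2.227e-01 3.000e-04]
top scoop 0.98 [ 0.5397 -0.1395 -0.0055]
top sample_disc 0.73 [ 0.661   0.1391 -0.0031]
top sample_carabiner 0.84 [0.528  0.3497 0.0034]
top pan 0.74 [0.5884 0.0569 0.0908]
{'t': 1.2, 'q': array([-7.64041251e+01,  1.75780419e+01,  8.63103235e+01,  2.52795734e-03,
        7.61108226e+01, -4.21053758e+00]), 'qvel': array([-0.03487656,  0.00568679,  0.06369003, -0.00508935, -0.0764057 ,
       -0.05036783]), 'joint_efforts': array([-3.16688247e-04, -4.57499778e+01, -2.52328992e+01, -1.82135778e-06,
        1.19637043e-03, -8.09970544e-06]), 'tool_pos': array([ 0.17583801, -0.54746734,  0.22080819]), 'orientation': array([[ 9.52098411e-01,  3.05791781e-01,  4.49622349e-05],
       [ 3.05791782e-01, -9.52098412e-01, -3.70585424e-06],
       [ 4.16752527e-05,  1.72774199e-05, -9.99999999e-01]]), 'contact_force': array([ 0.46832581, -0.88105025,  0.09534275]), 'wrist_torque': array([ 0.0212232 , -0.02124595, -0.03609282]), 'gripper_force': 0.0, 'grip_width': 0.08508709921090828}
```

View pics/side0.png

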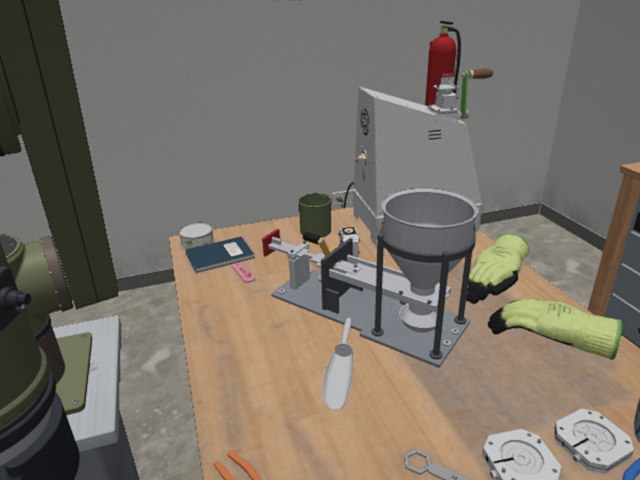

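View pics/top0.png

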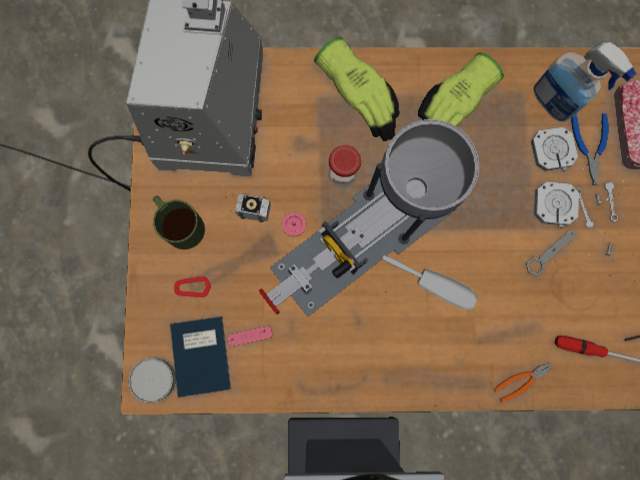

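The top view shows the stand running from the red pad (270,300) through the disc (338,250) to the funnel (430,165). The black grip is at (343,268), on the robot's side. The network points fit a stand direction of about -52.5°, a disc axis near (0.586, 0.057) and a lever angle of about 0.52. I'm moving to the -y side of the lever with the gripper shut.

>>> carry_out(motion=[0,34,-31,0,0,0,0,0,34,-31,0,0,0,0,0,34,-31,0,0,0,0,0,34,-31,0,0,0,0,0,34,-31,0,0,0,0,0,34,-31,0,0,0,0,0,34,-31,0,0,0,0,0,34,-31,0,0,0,0,0,34,-31,0,0,0,0,0,34,-31,0,0,0,0])

```text
t: 2.2
tool_pos: [0.4055, -0.1467, 0.2212]
orientation: [[0.952, 0.306, 0.001], [0.306, -0.952, -0.001], [0.001, 0.001, -1.0]]
contact_force: [0.8, -1.2, -0.5]
grip_width: -0.0
gripper_force: 0.0
```

>>> carry_out(motion=[0,34,-31,0,0,0,0,0,34,-31,0,0,0,0,0,34,-31,0,0,0,0,0,34,-31,0,0,0,0,0,0,0,0,0,0,-0.147,0,0,0,0,0,0,-0.147,0,0,0,0,0,0,-0.147,0,0,0,0,0,0,-0.147,0,0,0,0,0,0,-0.147,0,0,0,0,0,0,-0.147])

```text
t: 3.2
tool_pos: [0.4963, 0.0114, 0.2209]
orientation: [[0.363, 0.932, 0.0], [0.932, -0.363, -0.0], [0.0, 0.0, -1.0]]
contact_force: [0.6, -0.5, -0.2]
grip_width: -0.0002
gripper_force: 0.0
```

>>> carry_out(motion=[0,0,0,0,0,0,-0.147,0,0,0,0,0,0,-0.147,0,0,0,0,0,0,-0.147,0,0,0,0,0,0,-0.147,0,0,0,0,0,0,-0.147,0,0,0,0,0,0,-0.147,0,0,0,0,0,0,-0.147,0,0,0,0,0,0,0,0,0,0,0,0,0,0])

```text
t: 4.1
tool_pos: [0.4963, 0.0113, 0.2209]
orientation: [[-0.603, 0.798, 0.0], [0.798, 0.603, 0.0], [-0.0, 0.0, -1.0]]
contact_force: [1.2, 0.3, -0.5]
grip_width: -0.0
gripper_force: 0.0
```

```bash
cat >> h.py <<'E'
def meas():
    acc={}
    for c in("side","top"):
        im,d=manip.grab_frame(c)
        for l in ["disc_axis","bar_guide","lever_grip","lever_mid","push_pad"]:
            r=manip.spot_point(l,c)
            if r and r[0]["score"]>.4: acc.setdefault(l,[]).append(c2w(c,r[0]["point"]))
        cv2.imwrite(f"pics/last_{c}.png",im[:,:,::-1])
    for l,v in acc.items(): print(l,np.array(v).round(4).tolist())
    return {l:np.mean(v,0) for l,v in acc.items()}
def stand(D,yaw,p):
    u=np.array([np.cos(yaw),np.sin(yaw)]);v=np.array([-u[1],u[0]]);e=np.array(p)[:2]-D
    return np.round([e@u*1e3,e@v*1e3,p[2]*1e3],1)
def st():
    s=manip.state();print("t",round(s["t"],2),"pos",s["tool_pos"].round(4),"F",s["contact_force"].round(1),"w",round(s["grip_width"],4))
    print(s["orientation"].round(3).tolist());return s
E
python3 - <<'E'
from h import *
s=st();m=meas()
d=m["disc_axis"]-m["push_pad"];print("yaw pad",np.degrees(np.arctan2(d[1],d[0])))
d=m["disc_axis"]-m["bar_guide"];print("yaw guide",np.degrees(np.arctan2(d[1],d[0])))
for l in m: print(l,stand(np.array([.586,.057]),np.radians(-52.2),m[l]))
print("tcp",stand(np.array([.586,.057]),np.radians(-52.2),s["tool_pos"]))
# top-image depth/pixels: red pad edge direction
im,dep=manip.grab_frame("top")
M=manip.camera_model("top");K=np.array(M["K"])
def pts(mask):
    v,u=np.nonzero(mask&(dep>0));z=dep[v,u]
    return np.array([c2w("top",p) for p in np.c_[(u-K[0,2])*z/K[0,0],(v-K[1,2])*z/K[1,1],z]])
h=cv2.cvtColor(im,cv2.COLOR_RGB2HSV)
red=((h[...,0]<6)|(h[...,0]>174))&(h[...,1]>150)
P=pts(red);P=P[(np.hypot(P[:,0]-.488,P[:,1]-.183)<.05)&(P[:,2]>.1)]
print("red",len(P),P.mean(0),P[:,2].max());w,V=np.linalg.eigh(np.cov(P[:,:2].T));print(w**.5,"long axis",np.degrees(np.arctan2(*V[::-1,1])))
E
```

```text
t 4.1 pos [0.4963 0.0113 0.2209] F [ 1.2  0.3 -0.5] w -0.0
[[-0.603, 0.798, 0.0], [0.798, 0.603, 0.0], [-0.0, 0.0, -1.0]]
disc_axis [[0.5864, 0.0582, 0.0891], [0.592, 0.0595, 0.09]]
bar_guide [[0.5334, 0.1233, 0.1038], [0.534, 0.1261, 0.1008]]
lever_grip [[0.5427, 0.047, 0.1599], [0.5456, 0.0496, 0.1624]]
lever_mid [[0.5659, 0.0418, 0.1387], [0.5696, 0.0341, 0.1348]]
push_pad [[0.4879, 0.1852, 0.0921], [0.4882, 0.1811, 0.0894]]
yaw pad -50.87839382994436
yaw guide -49.89155749788541
disc_axis [ 0.5  3.6 89.5]
bar_guide [-8.550e+01  1.000e-01  1.023e+02]
lever_grip [-18.8 -38.4 161.1]
lever_mid [  3.8 -26.1 136.8]
push_pad [-1.597e+02 -1.000e-01  9.080e+01]
tcp [-18.9 -98.9 220.9]
red 97 [0.4895825  0.18410375 0.11544004] 0.12029061987866702
[0.00182666 0.01616174] long axis -142.7112411111793
```

>>> carry_out(motion=[0,0,0,32,0,0,0,0,0,0,31,0,0,0,0,0,8,0,0,0,0,0,0,8,0,0,0,0,0,0,8,0,0,0,0,0,0,5,0,0,0,0,0,0,5,0,0,0,0,0,0,4,-1,0,0,0,0,0,4,-2,0,0,0,0,0,4,-2,0,0,0])

```text
t: 5.75
tool_pos: [0.5331, 0.0394, 0.1631]
orientation: [[-0.606, 0.795, 0.0], [0.795, 0.606, -0.0], [-0.0, 0.0, -1.0]]
contact_force: [-0.0, 0.8, 1.0]
grip_width: 0.0001
gripper_force: 0.0
```

Run:
```python
from h import *
s=st();m=meas();D=np.array([.588,.055])
for l in m: print(l,stand(D,np.radians(-52.5),m[l]))
print("tcp",stand(D,np.radians(-52.5),s["tool_pos"]))
a=cv2.imread("pics/last_side.png")[180:340,240:480];b=cv2.imread("pics/last_top.png")[190:350,220:460]
cv2.imwrite("pics/p3.png",np.hstack([cv2.resize(x,None,fx=1.66,fy=1.66,interpolation=2) for x in(a,b)]))
```

```text
t 5.75 pos [0.5331 0.0394 0.1631] F [-0.   0.8  1. ] w 0.0001
[[-0.606, 0.795, 0.0], [0.795, 0.606, -0.0], [-0.0, 0.0, -1.0]]
disc_axis [[0.5858, 0.058, 0.089]]
lever_grip [[0.5418, 0.0485, 0.1599]]
lever_mid [[0.5683, 0.0413, 0.1385]]
push_pad [[0.4895, 0.1877, 0.0943], [0.4906, 0.1782, 0.0936]]
bar_guide [[0.5365, 0.1269, 0.1021]]
disc_axis [-3.7  0.  89. ]
lever_grip [-22.9 -40.6 159.9]
lever_mid [ -1.1 -24.  138.5]
push_pad [-161.2    0.2   93.9]
bar_guide [-88.4   2.9 102.1]
tcp [-21.  -53.1 163.1]
```

View pics/p3.png

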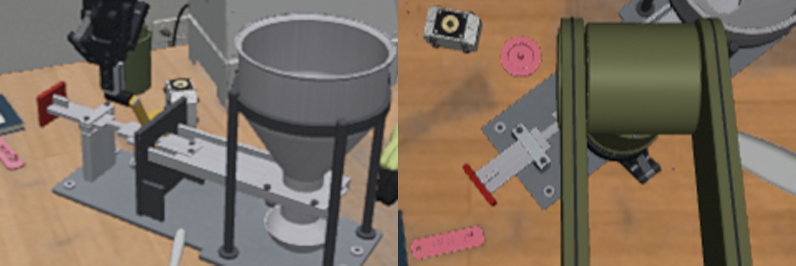

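In the side crop the shut finger sits beside the black grip at (118,98), with the yellow lever still leaning. Contact is only just being made, so I keep pushing along the arc.

>>> carry_out(motion=[0,0,4,-1,0,0,0,0,0,4,-1,0,0,0,0,0,4,-1,0,0,0,0,0,4,-1,0,0,0,0,0,4,-1,0,0,0,0,0,4,-1,0,0,0,0,0,0,0,0,0,0])

```text
t: 7.05
tool_pos: [0.5527, 0.0541, 0.169]
orientation: [[-0.606, 0.795, 0.001], [0.795, 0.606, 0.0], [-0.0, 0.001, -1.0]]
contact_force: [-0.1, 0.4, -0.4]
grip_width: 0.0001
gripper_force: 0.0
```

```bash
cat >> h.py <<'E'
def rep():
    s=st();m=meas();D=np.array([.588,.055]);Y=np.radians(-52.5)
    for l in m: print(l,stand(D,Y,m[l]))
    if "lever_grip" in m:
        g=stand(D,Y,m["lever_grip"]);print("angle",np.arctan2(-g[1],g[2]-90).round(3))
    print("tcp",stand(D,Y,s["tool_pos"]))
E
python3 - <<'E'
from h import *
rep()
a=cv2.imread("pics/last_side.png")[210:330,280:440]
cv2.imwrite("pics/p4.png",cv2.resize(a,None,fx=4,fy=4,interpolation=2))
E
```

```text
t 7.05 pos [0.5527 0.0541 0.169 ] F [-0.1  0.4 -0.4] w 0.0001
[[-0.606, 0.795, 0.001], [0.795, 0.606, 0.0], [-0.0, 0.001, -1.0]]
bar_guide [[0.534, 0.1235, 0.1019]]
lever_grip [[0.545, 0.0485, 0.1624], [0.5463, 0.0484, 0.1594]]
lever_mid [[0.567, 0.0403, 0.1417]]
push_pad [[0.4889, 0.1854, 0.0915], [0.4883, 0.1806, 0.0912]]
bar_guide [-87.3  -1.1 101.9]
lever_grip [-20.6 -37.6 160.9]
lever_mid [ -1.1 -25.6 141.7]
push_pad [-162.1   -0.9   91.4]
angle 0.488
tcp [-20.8 -28.5 169. ]
```

View pics/p4.png

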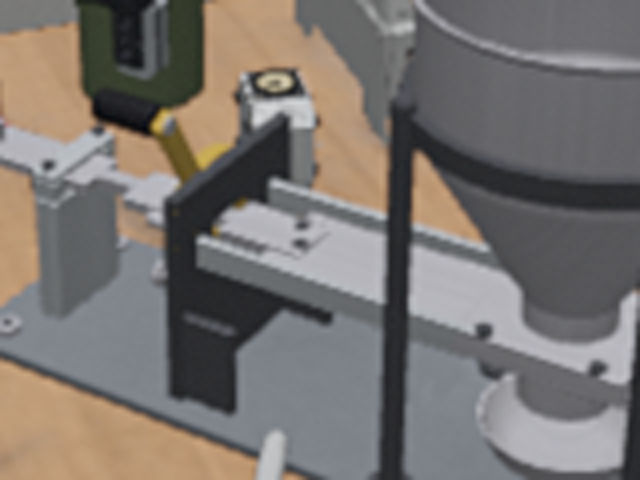

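The lever has not moved: its grip is at (125,105) in this crop. The finger, dark grey at (140,40) in front of the green mug, seems to end above or behind it. I'll check that against the projection and depth.

Run:
```python
from h import *
s=manip.state();p=s["tool_pos"];R=s["orientation"]
for k in(-.05,0,.019): print(k,w2p("side",p+R[:,2]*k).round(1),w2p("top",p+R[:,2]*k).round(1))
im,d=manip.grab_frame("side")
u,v=w2p("side",p+R[:,2]*.019);u,v=int(round(u)),int(round(v))
m=manip.camera_model("side");Rc=cv2.Rodrigues(np.array(m["rvec"]))[0];print("expected depth",(Rc@(p+R[:,2]*.019)+np.array(m["tvec"]).ravel())[2])
print(d[v-24:v+16:2,u-10:u+12:3].round(3))
cv2.imwrite("pics/p5.png",cv2.resize(im[150:270,240:400,::-1],None,fx=4,fy=4,interpolation=2))
K=np.array(m["K"])
D=np.array([.588,.055])
for vv in range(v-30,v+14,3):
    z=d[vv,u];print(vv,stand(D,np.radians(-52.5),c2w("side",[(u-K[0,2])*z/K[0,0],(vv-K[1,2])*z/K[1,1],z])),im[vv,u])
```

```text
-0.05 [314.8 208.8] [339.5 259.9]
0 [315.6 231.9] [338.1 263.8]
0.019 [315.9 240.4] [337.7 265.2]
expected depth 1.0130966463841056
[[1.315 0.98  0.971 0.978 0.982 1.31  1.312 1.326]
 [1.311 0.98  0.973 0.982 0.981 1.316 1.319 1.333]
 [1.317 0.979 0.975 0.982 0.986 1.314 1.318 1.328]
 [1.322 0.984 0.977 0.987 0.981 1.316 1.325 1.333]
 [1.323 0.986 0.98  0.981 0.989 1.322 1.329 1.337]
 [1.324 0.989 0.985 0.985 0.99  1.33  1.33  1.34 ]
 [1.332 1.327 0.993 0.992 0.995 1.324 1.335 1.342]
 [1.337 1.326 1.328 1.329 1.331 1.329 1.336 1.346]
 [1.004 1.324 1.326 1.33  1.33  1.336 1.336 1.349]
 [0.998 0.998 0.996 1.333 1.33  1.333 1.343 1.351]
 [0.998 0.994 0.993 0.99  0.99  1.341 1.342 1.352]
 [0.996 0.992 0.992 0.983 0.989 0.992 1.344 1.344]
 [1.    0.994 0.989 0.983 0.99  0.984 1.335 1.334]
 [1.328 1.003 0.99  0.986 0.987 0.988 0.996 1.321]
 [1.106 1.319 1.316 0.992 0.988 0.99  0.999 1.312]
 [1.104 1.309 1.31  1.309 1.302 0.995 0.999 1.307]
 [1.106 1.294 1.296 1.296 1.3   0.997 1.005 1.012]
 [1.094 1.291 1.288 1.288 1.287 1.01  1.006 1.018]
 [1.089 1.279 1.278 1.277 1.273 1.277 1.01  1.016]
 [1.085 1.077 1.079 1.27  1.078 1.077 1.015 1.019]]
210 [-10.4 -40.4 223.3] [24 25 29]
213 [-14.4 -35.1 213.8] [81 84 86]
216 [-14.1 -35.8 207.9] [ 94  98 101]
219 [-13.4 -37.1 202.2] [92 96 98]
222 [-12.5 -38.8 196.7] [90 93 96]
225 [-12.6 -39.  190.3] [88 92 94]
228 [-14.9 -36.1 182. ] [103 106 110]
231 [-191.5  208.9   19.8] [54 62 44]
234 [-189.   205.    13.4] [50 55 44]
237 [ -9.4 -44.9 167.7] [43 42 46]
240 [ -6.  -49.9 164.4] [21 22 28]
243 [ -6.5 -49.5 157.4] [46 34 30]
246 [-165.5  170.6    0.7] [182 147 114]
249 [-161.6  164.7   -4.1] [183 148 116]
252 [-149.8  147.9   -1.2] [186 150 116]
```

View pics/p5.png

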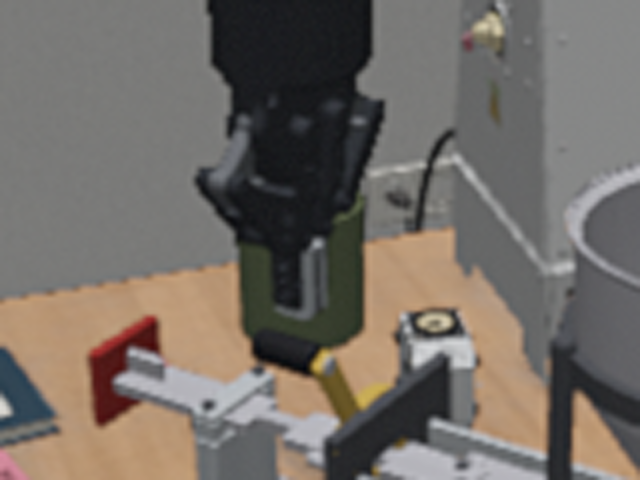

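The finger's end shows at crop (300,315), which is z≈0.18 by depth. That is about 28 mm higher than the stated tool geometry gives, so the finger passed over the grip. I'll back off to -y, lower by what the camera says, and check.

>>> carry_out(motion=[0,0,-35,-5,0,0,0,0,0,-35,0,0,0,0,0,0,0,22,0,0,0,0,0,0,22,0,0,0,0,0,0,0,0,0,0])

```text
t: 8.2
tool_pos: [0.4938, 0.0112, 0.1278]
orientation: [[-0.605, 0.796, -0.005], [0.796, 0.606, 0.0], [0.003, -0.004, -1.0]]
contact_force: [-0.9, 0.2, 0.3]
grip_width: 0.0
gripper_force: 0.0
```

```bash
cat >> h.py <<'E'
def tip():
    s=manip.state();p=s["tool_pos"];R=s["orientation"];im,d=manip.grab_frame("side")
    m=manip.camera_model("side");K=np.array(m["K"]);D=np.array([.588,.055])
    u=int(round(w2p("side",p)[0]));v=int(round(w2p("side",p)[1]))
    print("proj tcp",u,v)
    for du in(-6,-3,0,3):
        o=[]
        for vv in range(v-25,v+25):
            z=d[vv,u+du]
            if z<=0: continue
            q=stand(D,np.radians(-52.5),c2w("side",[(u+du-K[0,2])*z/K[0,0],(vv-K[1,2])*z/K[1,1],z]))
            if np.hypot(*(q[:2]-stand(D,np.radians(-52.5),p)[:2]))<30:o.append(q)
        if o: print(du,"lowest",o[-1],"n",len(o))
    return im
E
python3 - <<'E'
from h import *
st();im=tip()
cv2.imwrite("pics/p6.png",cv2.resize(im[150:270,240:400,::-1],None,fx=4,fy=4,interpolation=2))
E
```

```text
t 8.2 pos [0.4938 0.0112 0.1278] F [-0.9  0.2  0.3] w 0.0
[[-0.605, 0.796, -0.005], [0.796, 0.606, 0.0], [0.003, -0.004, -1.0]]
proj tcp 294 266
-6 lowest [ -29.6 -110.1  138.1] n 21
-3 lowest [ -23.9 -108.3  136.7] n 23
0 lowest [ -15.9 -109.3  139.8] n 23
3 lowest [ -13.3 -103.2  141.9] n 21
```

View pics/p6.png

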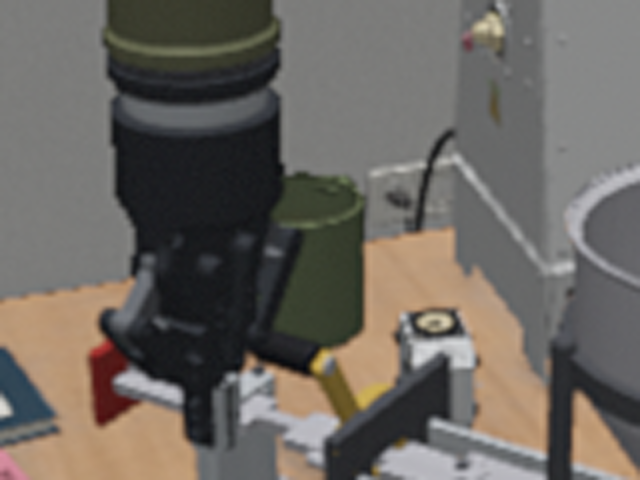

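The finger's end is now at about 0.137 m, at crop (210,440), beside and below the grip at (285,350). Now I can push.

>>> carry_out(motion=[0,0,9,0,0,0,0,0,0,9,0,0,0,0,0,0,9,0,0,0,0,0,0,9,0,0,0,0,0,0,4,-1,0,0,0,0,0,4,-1,0,0,0,0,0,4,-1,0,0,0,0,0,4,-1,0,0,0,0,0,4,-1,0,0,0,0,0,4,-1,0,0,0])

```text
t: 9.25
tool_pos: [0.5443, 0.0479, 0.1359]
orientation: [[-0.606, 0.796, 0.0], [0.796, 0.606, 0.0], [0.0, 0.0, -1.0]]
contact_force: [-2.7, -0.3, 1.6]
grip_width: -0.0001
gripper_force: 1.0
```

>>> carry_out(motion=[0,0,4,-1,0,0,0,0,0,4,-1,0,0,0,0,0,4,-1,0,0,0,0,0,0,0,0,0,0])

```text
t: 9.65
tool_pos: [0.5545, 0.0555, 0.1388]
orientation: [[-0.606, 0.795, 0.001], [0.795, 0.606, 0.001], [-0.0, 0.001, -1.0]]
contact_force: [-0.0, -0.6, 0.1]
grip_width: 0.0001
gripper_force: 0.0
```

Run:
```python
from h import *
rep()
a=cv2.imread("pics/last_side.png")[150:270,260:420];cv2.imwrite("pics/p7.png",cv2.resize(a,None,fx=4,fy=4,interpolation=2))
```

```text
t 9.65 pos [0.5545 0.0555 0.1388] F [-0.  -0.6  0.1] w 0.0001
[[-0.606, 0.795, 0.001], [0.795, 0.606, 0.001], [-0.0, 0.001, -1.0]]
disc_axis [[0.5831, 0.0567, 0.0901]]
bar_guide [[0.5325, 0.1242, 0.1015]]
lever_grip [[0.571, 0.0698, 0.1711], [0.7696, 0.0364, -0.0033]]
lever_mid [[0.5869, 0.0542, 0.1465]]
push_pad [[0.4872, 0.1872, 0.0948], [0.4879, 0.1816, 0.0914]]
disc_axis [-4.3 -2.8 90.1]
bar_guide [-88.7  -1.9 101.5]
lever_grip [51.6 64.1 83.9]
lever_mid [-1.000e-01 -1.300e+00  1.465e+02]
push_pad [-163.8   -0.9   93.1]
angle -1.666
tcp [-20.8 -26.3 138.8]
```

View pics/p7.png

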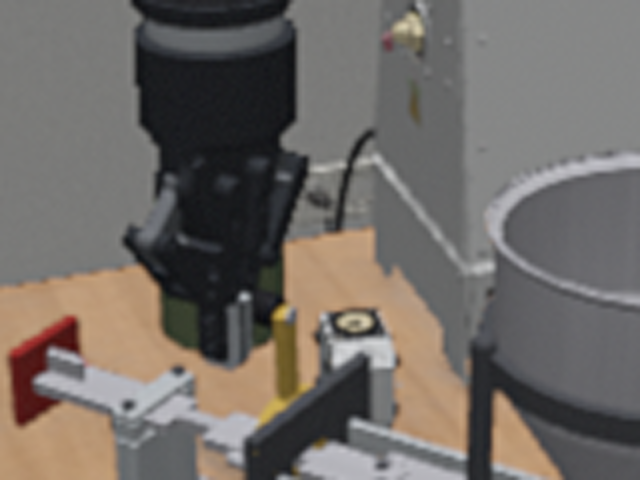

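The lever is upright at crop (285,350), angle about 0.05 rad. I'm backing off, lifting, and moving to the outer side of the red pad.

>>> carry_out(motion=[0,0,-15,0,0,0,0,0,0,0,-46,0,0,0,0,46,10,0,0,0,0,0,46,10,0,0,0,0,0,46,11,0,0,0,0,0,46,10,0,0,0,0,0,0,0,38,0,0,0,0,0,0,38,0,0,0,0,0,0,38,0,0,0,0,0,0,0,0,0,0])

```text
t: 11.25
tool_pos: [0.4577, 0.2149, 0.0668]
orientation: [[-0.606, 0.795, -0.01], [0.795, 0.606, -0.004], [0.003, -0.011, -1.0]]
contact_force: [-0.8, -0.2, -0.8]
grip_width: 0.0001
gripper_force: 0.0
```

Run:
```python
from h import *
rep();im=tip()
cv2.imwrite("pics/p8.png",cv2.resize(im[160:280,220:380,::-1],None,fx=4,fy=4,interpolation=2))
```

```text
t 11.25 pos [0.4577 0.2149 0.0668] F [-0.8 -0.2 -0.8] w 0.0001
[[-0.606, 0.795, -0.01], [0.795, 0.606, -0.004], [0.003, -0.011, -1.0]]
disc_axis [[0.5831, 0.0588, 0.0885], [0.5891, 0.0572, 0.0902]]
bar_guide [[0.532, 0.122, 0.1018]]
lever_grip [[0.5724, 0.0714, 0.1714], [0.5721, 0.0706, 0.1729]]
lever_mid [[0.5873, 0.0551, 0.1453], [0.5894, 0.0509, 0.1427]]
push_pad [[0.488, 0.1875, 0.0926], [0.4904, 0.1808, 0.0913]]
disc_axis [-3.5  0.3 89.3]
bar_guide [-87.3  -3.7 101.8]
lever_grip [-22.3  -2.8 172.2]
lever_mid [  1.8  -0.9 144. ]
push_pad [-162.6    0.2   92. ]
angle 0.034
tcp [-206.2   -6.    66.8]
proj tcp 258 245
-6 lowest [-233.1    1.    -1.5] n 24
-3 lowest [-227.7    5.6   -2.2] n 25
0 lowest [-221.1    8.9   -1.7] n 27
3 lowest [-216.7   14.5   -3.2] n 24
```

View pics/p8.png

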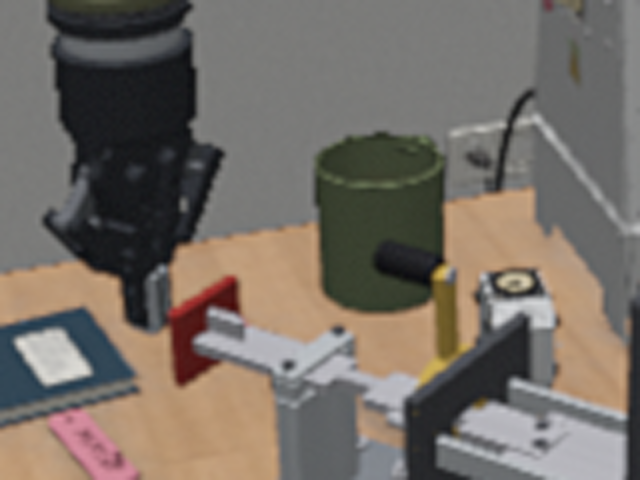

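The fingertip at crop (145,325) is in front of the red pad's outer face, level with the pad, and the lever is upright (0.03 rad). I'll push the bar.

>>> carry_out(motion=[0,-10,2,0,0,0,0,0,-10,2,0,0,0,0,0,-6,0,0,0,0,0,0,-6,0,0,0,0,0,0,-6,0,0,0,0,0,0,-6,0,0,0,0,0,0,-6,0,0,0,0,0,0,-6,0,0,0,0,0,0,-6,0,0,0,0,0,0,-6,0,0,0,0,0])

```text
t: 12.9
tool_pos: [0.5073, 0.1651, 0.0708]
orientation: [[-0.606, 0.795, -0.0], [0.795, 0.606, 0.0], [0.0, -0.0, -1.0]]
contact_force: [-0.5, 3.6, 0.0]
grip_width: 0.0
gripper_force: 1.7
```

Run:
```python
from h import *
rep()
```

```text
t 12.9 pos [0.5073 0.1651 0.0708] F [-0.5  3.6  0. ] w 0.0
[[-0.606, 0.795, -0.0], [0.795, 0.606, 0.0], [0.0, -0.0, -1.0]]
disc_axis [[0.5841, 0.0583, 0.0863], [0.592, 0.058, 0.0926]]
bar_guide [[0.5321, 0.1208, 0.1032], [0.5335, 0.1259, 0.1031]]
lever_grip [[0.5717, 0.0705, 0.1721], [0.5752, 0.0697, 0.1678]]
lever_mid [[0.5861, 0.055, 0.1443], [0.5906, 0.0505, 0.1433]]
push_pad [[0.5123, 0.157, 0.093]]
disc_axis [-2.5  2.  89.4]
bar_guide [-87.8  -2.2 103.1]
lever_grip [-20.8  -2.4 170. ]
lever_mid [  2.   -1.1 143.8]
push_pad [-127.    2.   93.]
angle 0.03
tcp [-136.4    3.    70.8]
```

>>> carry_out(motion=[0,-4,0,0,0,0,0,0,-4,0,0,0,0,0,0,-4,0,0,0,0,0,0,-4,0,0,0,0,0,0,-4,0,0,0,0,0,0,0,0,0,0,0,0])

```text
t: 14.1
tool_pos: [0.5181, 0.1506, 0.0708]
orientation: [[-0.605, 0.796, -0.003], [0.796, 0.605, 0.003], [0.004, -0.0, -1.0]]
contact_force: [-5.7, 7.3, 2.6]
grip_width: -0.0004
gripper_force: 4.5
```

>>> carry_out(motion=[0,-2,0,0,0,0,0,0,-2,0,0,0,0,0,0,0,0,0,0,0,0])

```text
t: 14.4
tool_pos: [0.5181, 0.1507, 0.0708]
orientation: [[-0.604, 0.797, -0.006], [0.797, 0.604, 0.008], [0.01, -0.0, -1.0]]
contact_force: [-9.8, 19.4, 5.9]
grip_width: 0.0002
gripper_force: 10.6
```

Run:
```python
from h import *
rep()
```

```text
t 14.4 pos [0.5181 0.1507 0.0708] F [-9.8 19.4  5.9] w 0.0002
[[-0.604, 0.797, -0.006], [0.797, 0.604, 0.008], [0.01, -0.0, -1.0]]
disc_axis [[0.5813, 0.0578, 0.0872], [0.5914, 0.0582, 0.0912]]
bar_guide [[0.5341, 0.1203, 0.1035], [0.5354, 0.1256, 0.101]]
lever_grip [[0.57, 0.0717, 0.1699], [0.5734, 0.0727, 0.1697]]
lever_mid [[0.5855, 0.0549, 0.1454], [0.5889, 0.0495, 0.1444]]
disc_axis [-3.3  0.5 89.2]
bar_guide [-86.3  -0.9 102.2]
lever_grip [-23.6  -2.5 169.8]
lever_mid [  1.7  -2.3 144.9]
angle 0.031
tcp [-118.5    2.7   70.8]
```

The bar moved about 60 mm and hit its stop (the force jumped to 20 N with no further travel). I'm backing off, lifting, and going to the -y side of the lever.

>>> carry_out(motion=[0,24,0,0,0,0,0,0,0,0,-40,0,0,0,0,0,0,-40,0,0,0,0,0,0,-40,0,0,0,0,-39,-18,0,0,0,0,0,-39,-18,0,0,0,0,0,-38,-17,0,0,0,0,0,0,0,25,0,0,0,0,0,0,25,0,0,0,0,0,0,0,0,0,0])

```text
t: 16.0
tool_pos: [0.5331, 0.0395, 0.138]
orientation: [[-0.605, 0.796, -0.006], [0.796, 0.605, -0.001], [0.003, -0.005, -1.0]]
contact_force: [-0.6, 0.4, 0.2]
grip_width: 0.0003
gripper_force: 0.0
```

Run:
```python
from h import *
rep()
```

```text
t 16.0 pos [0.5331 0.0395 0.138 ] F [-0.6  0.4  0.2] w 0.0003
[[-0.605, 0.796, -0.006], [0.796, 0.605, -0.001], [0.003, -0.005, -1.0]]
disc_axis [[0.5812, 0.0589, 0.0907]]
bar_guide [[0.5328, 0.1221, 0.1039], [0.5344, 0.1251, 0.1014]]
lever_grip [[0.5743, 0.0692, 0.1696]]
lever_mid [[0.5399, -0.1389, -0.0048]]
push_pad [[0.5247, 0.1348, 0.0923]]
disc_axis [-7.3 -3.  90.7]
bar_guide [-87.5  -1.4 102.6]
lever_grip [-19.6  -2.2 169.6]
lever_mid [ 124.5 -156.2   -4.8]
push_pad [-101.8   -1.6   92.3]
angle 0.028
tcp [-21.1 -53.  138. ]
```

The pad is at -102, so travel is about 61 mm and the bar is home. Now I swing the lever over to +y.

>>> carry_out(motion=[0,0,9,0,0,0,0,0,0,9,0,0,0,0,0,0,9,0,0,0,0,0,0,4.5,0,0,0,0,0,0,4.5,0,0,0,0,0,0,4.5,0,0,0,0,0,0,4.5,1,0,0,0,0,0,4.5,1,0,0,0,0,0,4.5,1,0,0,0,0,0,4.5,1,0,0,0])

```text
t: 17.6
tool_pos: [0.5819, 0.0766, 0.1366]
orientation: [[-0.606, 0.795, -0.0], [0.795, 0.606, -0.0], [0.0, -0.0, -1.0]]
contact_force: [-0.2, -1.9, -0.1]
grip_width: -0.0004
gripper_force: 0.7
```

>>> carry_out(motion=[0,0,4.5,2,0,0,0,0,0,4.5,2,0,0,0,0,0,4.5,3,0,0,0,0,0,4.5,3,0,0,0,0,0,4.5,3,0,0,0,0,0,0,0,0,0,0])

```text
t: 18.2
tool_pos: [0.6002, 0.0906, 0.1232]
orientation: [[-0.606, 0.795, -0.0], [0.795, 0.606, 0.0], [0.0, 0.0, -1.0]]
contact_force: [-0.2, -0.2, 0.3]
grip_width: -0.0002
gripper_force: 0.0
```

Run:
```python
from h import *
rep()
```

```text
t 18.2 pos [0.6002 0.0906 0.1232] F [-0.2 -0.2  0.3] w -0.0002
[[-0.606, 0.795, -0.0], [0.795, 0.606, 0.0], [0.0, 0.0, -1.0]]
disc_axis [[0.5847, 0.061, 0.0889], [0.5909, 0.0594, 0.0904]]
bar_guide [[0.5323, 0.1226, 0.1012], [0.5364, 0.1253, 0.1025]]
lever_grip [[0.6167, 0.1051, 0.152]]
lever_mid [[0.619, 0.0811, 0.1299]]
push_pad [[0.5255, 0.1374, 0.0927], [0.5275, 0.1333, 0.0923]]
disc_axis [-4.2  3.  89.7]
bar_guide [-87.4  -0.6 101.8]
lever_grip [-22.3  53.3 152. ]
lever_mid [ -1.8  40.5 129.9]
push_pad [-1.012e+02  1.000e-01  9.250e+01]
angle -0.71
tcp [-20.8  31.3 123.2]
```

Angle is about -0.71 and the bar is home. I'm backing away along -y and up, then checking.

>>> carry_out(motion=[0,0,-15,0,0,0,0,0,0,-20,0,0,0,0,0,0,-20,-20,0,0,0,0,0,-20,-40,0,0,0,0,20,-20,-40,0,0,0,0,30,-20,-20,0,0,0,0,0,0,0,0,0,0,0,0,0,0,0,0,0])

```text
t: 19.6
tool_pos: [0.477, 0.0599, 0.2445]
orientation: [[-0.606, 0.795, 0.002], [0.795, 0.606, -0.0], [-0.001, 0.001, -1.0]]
contact_force: [0.1, -0.2, 0.3]
grip_width: 0.0001
gripper_force: 0.0
```

Run:
```python
from h import *
rep()
a=cv2.imread("pics/last_side.png")[140:260,240:400];cv2.imwrite("pics/p9.png",cv2.resize(a,None,fx=4,fy=4,interpolation=2))
```

```text
t 19.6 pos [0.477  0.0599 0.2445] F [ 0.1 -0.2  0.3] w 0.0001
[[-0.606, 0.795, 0.002], [0.795, 0.606, -0.0], [-0.001, 0.001, -1.0]]
disc_axis [[0.5859, 0.0593, 0.0893]]
bar_guide [[0.5328, 0.1209, 0.1018]]
lever_grip [[0.6179, 0.1024, 0.1502], [0.6195, 0.1056, 0.1496]]
lever_mid [[0.6171, 0.0832, 0.133], [0.6209, 0.0743, 0.1272]]
push_pad [[0.5232, 0.1385, 0.093], [0.5273, 0.1338, 0.0925]]
disc_axis [-4.7  0.9 89.3]
bar_guide [-85.9  -3.7 101.8]
lever_grip [-20.2  54.2 149.9]
lever_mid [  0.   39.  130.1]
push_pad [-102.6   -0.4   92.7]
angle -0.735
tcp [-71.4 -85.1 244.5]
```

View pics/p9.png

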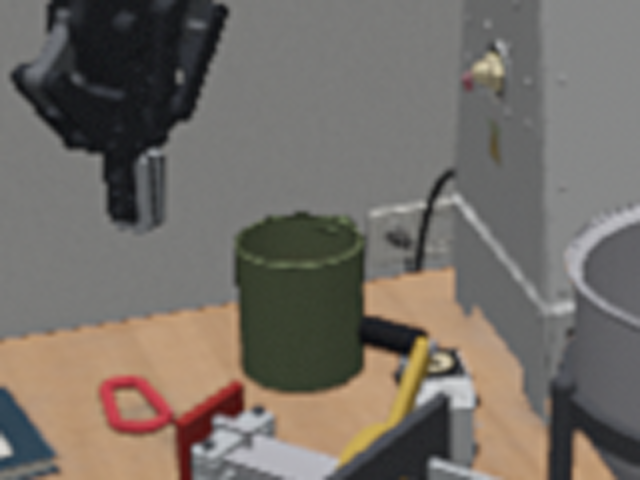

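The lever leans well over to +y (grip at (395,335)), the red pad is close against the guide at (210,425), and the gripper is clear.

```bash
python3 -c "
from plant import manip
print(manip.finish_job())"
```

```text
the job is handed in; nothing more can be done
None
```

I've handed the job in: by the final camera check the bar is home (about 61 mm of 62), the disc is locked at about -0.73 rad, and the robot is clear of everything; no verdict came back.

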